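Clamp a wax specimen block in the sectioning jig with its eccentric knob

ROBOT

A 7-joint arm with a two-finger parallel gripper is mounted at the origin on the work surface. World frame = base frame: x ahead of the robot, y to its left, z up, the work surface at z = 0. Lengths are in m, angles in rad, forces in N, time in s.
With the tool pointing down it reaches from about 0.425 to 0.925 m from the base axis. Payload 6.8 kg.
Tool frame: the origin (TCP) lies midway between the tips of the shut fingers; the grasp point (between the pads) lies bot.grip_point_offset behind it (bot.grip_point_offset is the distance from the TCP to the grasp point, in m); z points along the fingers, y is the line along which they close (so a half turn about z gives the same grasp; the last joint's range is limited). The gripper opens to 85 mm and grips with 20 to 120 N. Pads are 22 mm wide; open, the fingers measure 114 mm over their backs; the gripper's body (76 mm by 85 mm) begins 54 mm behind the grasp point. The pads swing forward as they close: fully open they stand 13 mm farther back than shut.
Start: joints at [-1.415, 0.477, 0.022, 1.555, -0.011, 1.109, -0.083], TCP at [0.176, 0.652, 0.199] pointing down, gripper open.
Joint ranges: [-2.96, 2.96], [-0.34, 2.1], [-1.41, 1.46], [0.24, 2.44], [-1.37, 4.51], [0.17, 1.92], [-2.96, 2.96]. Speed limits (rad/s): [2.39, 2.39, 3.14, 3.14, 3.14, 3.14, 3.14].

INTERFACE

Orientations are given as a unit quaternion [w, x, y, z].
In Python, from station import get_obs, cams, job, bot gives the robot as it stands.
- The arm moves only by the tool arm_command, never from a script. Its argument "rows" is a list that holds one entry, the list of rows, each a list of 5 numbers: the finger opening in mm, from 0 to 85.4, then the shift along the world's x, y, z in units of 60 mm (1.0 is 60 mm), then the turn about the world's z in units of 0.08 rad (1.0 is 0.08 rad). In form: [[[grip, x, y, z, turn], ...]]. A call has exactly 10 rows; each row shifts and turns the commanded pose from where the row before left it; what a row does not reach is not made up. A row lasts 1/8 s, in which the tool goes at most 62.5 mm and 10.7 degrees, less where a joint would pass 70% of its speed; a pose out of reach is approached as far as the arm can. A call with a number of a shift or a turn outside -1 to 1 is refused whole. A call with a gripper value outside its range is refused whole. The fingers move at their own pace and stop on an object; "newtons" is the grip in N (left out, the last holds). Time passes only in rows, so rows that do not move let the fingers close, or fill a call up. It gives the time, the measured TCP pose, the force, the opening and the grip force at its end, in the units of the state.
- get_obs(): the state, without advancing time (a new reading comes with each control period).
- cams.read_camera(name): name is "scene" or "top" or "wrist"; returns the picture (420x560x3 uint8, red, green, blue); there is no depth.
- cams.camera_params(name): a dict with "K" (3x3 intrinsics, pixels), "extrinsics" (4x4, takes a point from camera to world coordinates). Camera axes: x right, y down, z forward; pixel columns grow to the right and rows downward; lengths in m; the calibration is good to about 2 mm. The wrist camera is an equidistant fisheye: a pixel r from the principal point sees the ray r / f radians off the axis. A picture is of the moment at which its call begins: read the wrist's pose just before it. camera_params takes no time and is no camera call; for the wrist camera it gives the pose at the moment of the call.
- job.hand_in(): hands the job in; it is judged then, once.
The state is a dict: "t": time; "q": joint angles; "joint_vel": joint speeds; "joint_torque": joint torques, N m; "eef_pos": TCP position; "tool_rot": TCP orientation; "contact_force": force on the tool from outside, world axes, zero at the start; "torque": the same for the moment, N m; "gripper_width": opening from 0.0 (shut) to 1.0 (fully open); "grasp_force": force on a finger pad.
Only numpy, scipy, OpenCV 4.12 (cv2) and the standard library are available. Lean on these libraries where they do the work, as an engineer would, in place of code of your own. Each camera call takes 0.05 s, during which the arm holds its last target. There are 200 camera calls.

TASK

Put the wax specimen block flat into the aluminium sectioning jig and slide it home into the corner, against the end stop and along the rail. Then turn the eccentric knob clockwise until its lobe bears on the block and holds it firmly, but gently enough not to crush it, and let go. Leave the glassware and the dish alone.

Things in the scene. Friction and masses are not known exactly. Their poses are not given: they have to be found in the camera images.
- block: Loose specimen block, about 100 g: a grey plastic carrier 70 (its x) x 36 (y) x 22 mm high, on its middle a white wax casting 30 (x) x 24 (y) x 22 mm (top at 44 mm). Origin: centre of the underside; same after half a turn. Best gripped by the wax across its 30 mm (fingers closing along the block's x), finger tips just above the carrier: so the fingers clear stop, rail and knob.
- jig: Sectioning jig, fixed to the bench: aluminium plate 150 (x) x 140 (y) x 10 mm, origin at the centre of its underside, z up. On it an end stop, a rail of two bars (the inner one, a spring-backed pad, is what the block lies against; all steel, tops 26 mm above the bench) and an eccentric knob whose pivot is at x = 0, y = -46 mm in the jig's frame.
- bay (a point): Point on the plate's top at x = -5, y = 0 of the jig, axes as the jig's; the block goes here, long side along x. The rail's pad runs along x, its face looking to -y at +16.5 to +18.5 mm from here, as set by hand; the pad yields 1 mm per 10 N, up to 3 mm. The home block's origin is at x = 0, y = -1.5 to +0.5 mm from here. Between pad and open cam are 40 to 46 mm; set the block down at y = -3.5 mm to clear both.
- end_stop (a point): Top edge (26 mm above the bench) of the fixed end stop's face, which looks to the jig's -x and is 36 mm wide; at x = +30, y = +4 mm of the jig. The block's end rests on it when home.
- knob_grip (a point): Point on the knob's pivot at mid-height of its black grip bar, 76 mm above the bench. Bar: 52 mm long along this point's x axis, 13 mm thick, 61 to 91 mm above the bench; x lies along the jig's x at knob reading 0. Below, a 20 mm stem and the polished cam: a disc of 22 mm radius, 14 to 34 mm above the bench, 12 mm off the pivot, clamped on the stem at any angle within a span of 0.6 rad (not told).
- knob (a joint): Knob angle in rad, 0 (open) to 2, growing clockwise from above; starts at 0 to 0.1. As the cam and rail were set, the lobe meets the home block anywhere from 0.4 to 1.3, which must be felt; past that its pressure grows by about 100 N per rad. Free turning takes 0.06 N m, then about 0.026 N m more per newton. It stays where left. Hold the block with about 12 N (6 to 18): about 0.37 N m; over 25 N crushes it.
- beaker: Bystander: glass beaker, 66 mm wide, 75 mm high, origin at its underside.
- jar: Bystander: amber specimen jar, 54 mm wide, 75 mm high, origin at its underside.
- dish: Bystander: low white dish, 90 mm wide, 18 mm high, origin at its underside.
There are look-alikes about, which are no part of the job. Leave any red or turquoise look-alike of the block alone.

How it is judged:
By the outcome, as a careful person would: the job done as asked, in the order asked, and still so for the second after the job is handed in, with the robot touching nothing.
It also fails if it takes over 64 s, if anything falls off the work surface, if the arm or the gripper's body presses on something with over 40 N, if the wrist force passes 120 N, or if a joint passes its speed limit or range.

## Working session

There is one attempt and no reset: what is moved stays moved. The work goes in short steps, Python scripts to look and compute and a tool call to move; the robot and the scene stay as the last step left them, time stands still between calls to the robot, and variables do not carry over. Pictures are saved under pics/ and viewed, at most 10 in all, crops included, and the job is handed in when it is done.

Besides the shell and the picture viewer there is one more tool, called after "Call:" as name([rows], argument=value, ...), one row to a line, values as JSON. arm_command: Moves the arm, as the interface text tells. Its arguments: {"type":"object","properties":{"rows":{"type":"array"},"newtons":{"type":"number"}},"required":["rows"]}

```bash
mkdir -p pics; ls
python3 - <<'E'
from station import get_obs,cams,bot
import cv2,numpy as np
print(get_obs()); print(bot.grip_point_offset)
for n in("scene","top"):
    im=cams.read_camera(n); cv2.imwrite(f"pics/{n}0.png",im[:,:,::-1]); np.save(f"pics/{n}0.npy",im)
    p=cams.camera_params(n); print(n,np.round(p["K"],1).tolist(),np.round(p["extrinsics"],3).tolist())
E
```

```text
pics
{'t': 0.0, 'q': array([-1.41511433,  0.47779797,  0.02234311,  1.55643165, -0.01149935,
        1.10928947, -0.08308777]), 'joint_vel': array([ 0.00180013, -0.00015236,  0.00184044,  0.00156563,  0.00058905,
       -0.00100444,  0.00033184]), 'joint_torque': array([-8.48282161e-04, -5.96439171e+01,  1.60766032e+00, -2.81199825e+01,
        1.24586993e-02,  9.53846611e-03,  6.30708456e-06]), 'eef_pos': array([0.17584888, 0.65103259, 0.19813562]), 'tool_rot': array([-5.07412858e-05,  1.31493370e-01,  9.91316642e-01, -8.97669350e-04]), 'contact_force': array([-0.80289966, -0.34624518,  0.20107189]), 'torque': array([-0.01730399,  0.00516179,  0.00200175]), 'grasp_force': 0.0, 'gripper_width': 1.0022788015770991}
0.0187
scene [[428.8, 0.0, 279.0], [0.0, 428.8, 209.4], [0.0, 0.0, 1.0]] [[0.838, 0.457, -0.299, 0.884], [0.546, -0.697, 0.465, -0.4], [0.005, -0.553, -0.833, 0.926], [0.0, 0.0, 0.0, 1.0]]
top [[383.6, 0.0, 284.4], [0.0, 383.6, 215.7], [0.0, 0.0, 1.0]] [[0.014, -0.986, 0.167, 0.455], [-0.999, -0.02, -0.035, 0.105], [0.038, -0.166, -0.985, 0.801], [0.0, 0.0, 0.0, 1.0]]
```

View pics/top0.png

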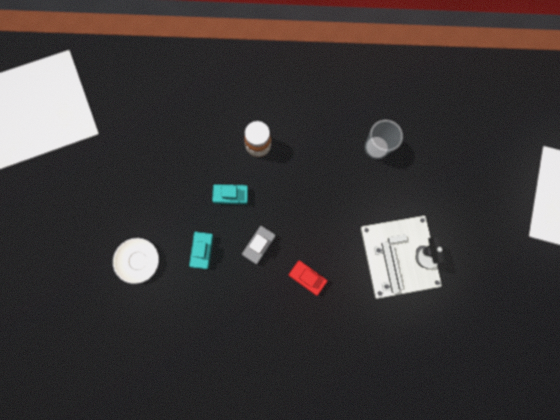

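View pics/scene0.png

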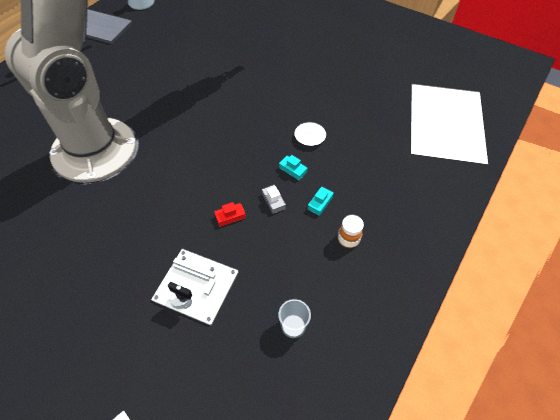

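The top view shows a grey/white block at (259,245), a red look-alike at (308,278), turquoise ones at (230,194) and (201,250), and the jig around (400,257) with its knob at (432,250). The grey carrier with white wax is the one described. I'll measure it and confirm with a crop.

```bash
cat > h.py <<'E'
import cv2,numpy as np
from station import get_obs,cams,bot
def ray(n,uv,p=None):
    p=p or cams.camera_params(n);K=np.array(p["K"]);E=np.array(p["extrinsics"])
    d=np.array([(uv[0]-K[0,2])/K[0,0],(uv[1]-K[1,2])/K[1,1]])
    if n=="wrist":
        r=np.hypot(*d); d=np.r_[d/max(r,1e-9)*np.sin(r),np.cos(r)]
    else: d=np.r_[d,1]
    return E[:3,3],E[:3,:3]@d
def onz(n,uv,z,p=None):
    o,d=ray(n,uv,p); return (o+d*(z-o[2])/d[2])[:2]
def proj(n,P,p=None):
    p=p or cams.camera_params(n);K=np.array(p["K"]);E=np.array(p["extrinsics"])
    c=E[:3,:3].T@(np.array(P)-E[:3,3])
    if n=="wrist":
        r=np.hypot(c[0],c[1]);c=np.r_[c[:2]/max(r,1e-9)*np.arctan2(r,c[2]),1]
    return (K@(c/c[2]))[:2]
def blobs(m,amin):
    cs,_=cv2.findContours(m.astype(np.uint8),cv2.RETR_EXTERNAL,cv2.CHAIN_APPROX_NONE)
    return [c for c in cs if cv2.contourArea(c)>amin]
def rect(n,c,z,p=None):
    w=np.array([onz(n,q[0],z,p) for q in c])
    (a,s,t)=cv2.minAreaRect((w*1000).astype(np.float32)); return np.round(a,1),np.round(s,1),round(t,1)
E
python3 - <<'E'
from h import *
im=np.load("pics/top0.npy");hs=cv2.cvtColor(im,cv2.COLOR_RGB2HSV)
m=(hs[...,2]>90)&(hs[...,1]<60)
for c in blobs(m,150):
    x,y,w,h=cv2.boundingRect(c)
    if x<5 or y<30: continue
    print((x,y,w,h),"z10",rect("top",c,.01),"z22",rect("top",c,.022))
w=(im[225:265,235:285].min(2)>200)
for c in blobs(w,20): print("wax z44",rect("top",c+[235,225],.044))
cv2.imwrite("pics/crop0.png",np.hstack([cv2.resize(im[180:300,180:340],(400,300),interpolation=2),cv2.resize(im[205:305,350:450],(300,300),interpolation=2)])[:,:,::-1])
E
```

```text
(112, 237, 47, 47) z10 (array([491.6, 377.5]), array([93. , 91.6]), 3.9) z22 (array([491. , 373.3]), array([91.6, 90.2]), 3.9)
(242, 226, 33, 38) z10 (array([527.7, 129.8]), array([37.7, 72.4]), 57.9) z22 (array([526.6, 129.4]), array([37.1, 71.3]), 57.9)
(360, 215, 82, 84) z10 (array([ 508.6, -166. ]), array([153.6, 144.5]), 10.7) z22 (array([ 507.7, -161.9]), array([151.3, 142.3]), 10.7)
(529, 146, 31, 99) z10 (array([ 649.6, -487. ]), array([ 65.3, 217.4]), 83.8) z22 (array([ 646.6, -478. ]), array([ 64.3, 214.1]), 83.8)
(244, 120, 26, 27) z10 (array([769.1, 138.8]), array([57.4, 55.8]), 29.2) z22 (array([764.3, 138.3]), array([56.5, 54.9]), 29.2)
(365, 119, 38, 39) z10 (array([ 766.8, -134.7]), array([72. , 94.3]), 32.4) z22 (array([ 762. , -131.1]), array([70.9, 92.9]), 32.4)
wax z44 (array([526.8, 129.9]), array([23.1, 29.5]), 57.6)
```

View pics/crop0.png

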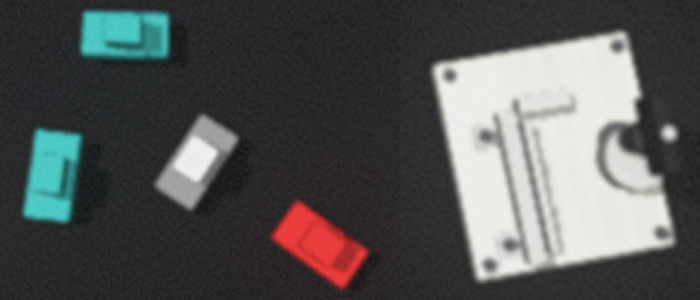

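The crop confirms the one grey-and-white block, at about (527,130) mm with its x axis at −32°. The jig sits at about (508,−166) mm, yaw +10.7°. Setting out.

Call:
arm_command([
  [[85,0.29,-0.43,0,-1],[85,0.29,-0.43,0,-1],[85,0.29,-0.43,0,-1],[85,0.29,-0.43,0,-1],[85,0.29,-0.43,0,-1],[85,0.29,-0.43,0,-1],[85,0.29,-0.43,0,-1],[85,0.29,-0.43,0,-1],[85,0.29,-0.43,0,-1],[85,0.29,-0.43,0,-1]],
])

```text
t: 1.35
eef_pos: [0.3512, 0.3919, 0.1992]
tool_rot: [0.0, 0.509, 0.86, 0.0]
contact_force: [0.4, 0.8, 0.3]
gripper_width: 0.997
grasp_force: 0.0
```

Call:
arm_command([
  [[85,0.29,-0.43,0,-1],[85,0.29,-0.43,0,-1],[85,0.29,-0.43,0,-1],[85,0.29,-0.43,0,-1],[85,0.29,-0.43,0,-1],[85,0.29,-0.43,0,-1],[85,0.29,-0.43,0,-1],[85,0.29,-0.43,0,-1],[85,0.29,-0.43,0,-1],[85,0,0,0,-1]],
])

```text
t: 2.6
eef_pos: [0.5085, 0.1576, 0.1993]
tool_rot: [0.001, 0.806, 0.592, 0.0]
contact_force: [-0.2, 0.5, 0.5]
gripper_width: 0.994
grasp_force: 0.0
```

```bash
cat >> h.py <<'E'
def st(v=1):
    o=get_obs();w,x,y,z=o["tool_rot"]
    Y=np.array([2*(x*y-w*z),1-2*(x*x+z*z),2*(y*z+w*x)]);Z=np.array([2*(x*z+w*y),2*(y*z-w*x),1-2*(x*x+y*y)])
    yaw=np.degrees(np.arctan2(Y[1],Y[0]))
    if v: print("t",round(o["t"],2),"pos",np.round(o["eef_pos"]*1000,1),"yaw",round(yaw,2),"Z",np.round(Z,3),"q",np.round(o["q"],2),"F",np.round(o["contact_force"],2),"T",np.round(o["torque"],3),"w",round(o["gripper_width"],3),"g",round(o["grasp_force"],1))
    return o,yaw
E
python3 -c "
from h import *
st()"
```

```text
t 2.6 pos [508.5 157.6 199.3] yaw -17.36 Z [ 0.001 -0.001 -1.   ] q [-0.88  0.26  0.55  1.93 -0.16  1.   -0.56] F [-0.22  0.48  0.48] T [0.05  0.041 0.033] w 0.994 g 0.0
```

Call:
arm_command([
  [[70,0.08,-0.12,-0.2,-0.8],[70,0.08,-0.12,-0.2,-0.8],[70,0.08,-0.12,-0.2,-0.8],[70,0.07,-0.105,-0.2,-0.8],[70,0,0,-0.2,0],[70,0,0,0,0],[70,0,0,0,0],[70,0,0,0,0],[70,0,0,0,0],[70,0,0,0,0]],
])

```text
t: 3.85
eef_pos: [0.5253, 0.1337, 0.1393]
tool_rot: [-0.0, 0.872, 0.489, 0.0]
contact_force: [0.6, 0.5, 0.2]
gripper_width: 0.819
grasp_force: 0.0
```

Run:
```python
from h import *
st()
p=cams.camera_params("wrist");im=cams.read_camera("wrist");np.save("pics/w1.npy",im)
print(np.round(p["K"],1).tolist(),np.round(p["extrinsics"],3).tolist())
u=proj("wrist",[.527,.1297,.044],p);print("expected",u)
hs=cv2.cvtColor(im,cv2.COLOR_RGB2HSV)
for lo in (90,200):
  for c in blobs((hs[...,2]>lo)&(hs[...,1]<50),200):
    print(lo,cv2.boundingRect(c),cv2.contourArea(c),rect("wrist",c,.044 if lo>100 else .022,p))
cv2.imwrite("pics/w1.png",im[:,:,::-1])
```

```text
t 3.85 pos [525.3 133.7 139.3] yaw -31.45 Z [ 0.  0. -1.] q [-0.83  0.37  0.58  1.96 -0.26  0.88 -0.66] F [0.57 0.53 0.16] T [-0.012 -0.033 -0.036] w 0.819 g 0.0
[[325.2, 0.0, 280.5], [0.0, 325.2, 203.7], [0.0, 0.0, 1.0]] [[0.854, -0.499, -0.148, 0.562], [-0.521, -0.818, -0.244, 0.196], [0.001, 0.285, -0.958, 0.314], [0.0, 0.0, 0.0, 1.0]]
expected [285.29312184 197.52006809]
90 (105, 397, 18, 23) 214.5 (array([104.7, -34.4]), array([82.2, 25. ]), 25.4)
90 (465, 380, 37, 37) 468.5 (array([ 630.1, -343.2]), array([93.9, 71.4]), 78.8)
90 (60, 380, 23, 29) 288.0 (array([39.8, 18.6]), array([82.8, 35.2]), 50.6)
90 (19, 347, 29, 35) 406.5 (array([ 10. , 106.7]), array([171.6,  26.1]), 9.8)
90 (396, 322, 52, 72) 1772.5 (array([ 566.7, -160.9]), array([135.3,  62.5]), 57.4)
90 (362, 251, 33, 50) 528.0 (array([5.662e+02, 2.000e-01]), array([67.8, 19.7]), 82.8)
90 (167, 251, 33, 49) 534.5 (array([387.1, 109.7]), array([67.9, 18.8]), 33.1)
90 (507, 246, 53, 68) 2452.0 (array([ 765.3, -153.2]), array([ 71.1, 168.5]), 20.0)
90 (245, 169, 76, 44) 3073.5 (array([525. , 131.3]), array([41.3, 70.2]), 58.5)
90 (439, 48, 35, 57) 583.5 (array([729.7, 143.6]), array([57.2, 37.5]), 66.8)
90 (468, 46, 51, 56) 2184.5 (array([777.9, 126.4]), array([58.7, 70. ]), 66.0)
90 (84, 0, 79, 49) 2950.5 (array([476.7, 359.3]), array([51. , 89.5]), 47.2)
200 (19, 354, 23, 27) 265.5 (array([ 39.2, 110.9]), array([126.3,  21.1]), 10.1)
200 (397, 351, 40, 42) 897.0 (array([ 547. , -144.4]), array([49.6, 79.1]), 1.6)
200 (509, 249, 24, 31) 502.0 (array([721.6, -82.5]), array([39. , 37.5]), 78.1)
200 (246, 174, 74, 38) 2492.5 (array([526.9, 134.7]), array([33. , 63.2]), 58.5)
200 (475, 47, 43, 54) 1720.5 (array([765.6, 129.6]), array([52.4, 53.4]), 69.7)
200 (85, 0, 77, 48) 2853.5 (array([483.5, 347.2]), array([46.3, 81.1]), 47.2)
```

View pics/w1.png

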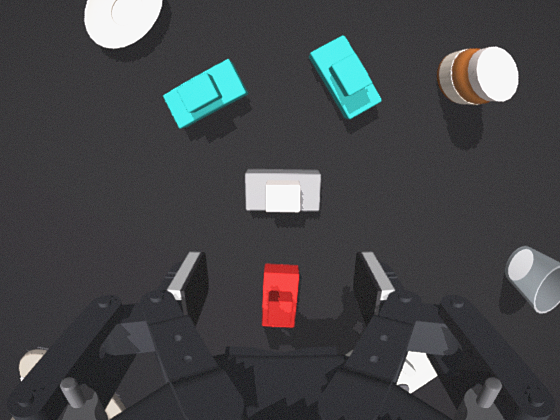

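The wrist view shows the wax top at (283,197), within about 2 mm of prediction, and the carrier lies square to the fingers. Descend with a small correction and grip.

Call:
arm_command([
  [[60,0.01,-0.05,-0.4,0],[60,0,0,-0.4,0],[60,0,0,-0.4,0],[60,0,0,-0.35,0],[60,0,0,-0.2,0],[60,0,0,-0.1,0],[60,0,0,0,0],[60,0,0,0,0],[40,0,0,0,0],[33,0,0,0,0]],
], newtons=25)

```text
t: 5.15
eef_pos: [0.526, 0.1307, 0.0284]
tool_rot: [0.0, 0.872, 0.489, 0.0]
contact_force: [-0.3, 0.9, -0.3]
gripper_width: 0.389
grasp_force: 0.0
```

Run:
```python
from h import *
st()
p=cams.camera_params("wrist");im=cams.read_camera("wrist");np.save("pics/w2.npy",im)
cv2.imwrite("pics/w2.png",im[:,:,::-1])
```

```text
t 5.15 pos [526.  130.7  28.4] yaw -31.45 Z [ 0.001  0.    -1.   ] q [-0.73  0.53  0.48  2.03 -0.39  0.66 -0.54] F [-0.31  0.87 -0.26] T [ 0.001 -0.013 -0.011] w 0.389 g 0.0
```

View pics/w2.png

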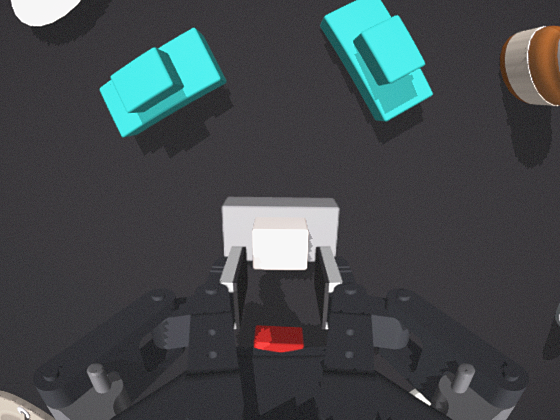

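Run:
```python
from h import *
p=cams.camera_params("wrist");im=np.load("pics/w2.npy")
o,_=st(0);P=o["eef_pos"]
print("tcp",proj("wrist",P,p),"grasp pt",proj("wrist",P+[0,0,.0187],p))
q=[c for c in [(253,220),(307,220),(253,268),(307,268)]]
print("wax top corners px guess",[np.round(1000*onz("wrist",c,.044,p),1) for c in q])
for pt in ((223,206),(338,206),(223,262),(338,262)): print(np.round(1000*onz("wrist",pt,.022,p),1))
for a in (-15,15):
  for b in(-12,12):
    d=np.radians(-31.5);print("exp wax",a,b,proj("wrist",[P[0]+(a*np.cos(d)-b*np.sin(d))/1e3,P[1]+(a*np.sin(d)+b*np.cos(d))/1e3,.044],p))
```

```text
tcp [281.60645571 237.17467658] grasp pt [281.74143745 250.67944831]
wax top corners px guess [array([521.6, 152.2]), array([545.5, 137.6]), array([506.1, 128.6]), array([531.6, 113.1])]
[505.3 163.2]
[563.1 127.8]
[484.2 132.9]
[545.9  95.2]
exp wax -15 -12 [254.46299176 267.84489014]
exp wax -15 12 [253.18523593 227.32332141]
exp wax 15 -12 [308.81534696 267.88223973]
exp wax 15 12 [310.36019975 227.38725811]
```

The wax top spans (253–307, 227–268), exactly where it should be between the fingers. Close gently and lift.

Call:
arm_command([
  [[26,0,0,-0.03,0],[20,0,0,0,0],[20,0,0,0,0],[20,0,0,0,0],[20,0,0,0,0],[20,0,0,0.1,0],[20,0,0,0.3,0],[20,0,0,0.4,0],[20,0,0,0.4,0],[20,0,0,0.4,0]],
], newtons=20)

```text
t: 6.45
eef_pos: [0.5261, 0.1305, 0.1244]
tool_rot: [0.0, 0.872, 0.489, 0.001]
contact_force: [-0.8, 0.8, 1.6]
gripper_width: 0.234
grasp_force: 0.0
```

```bash
python3 -c "
from h import *
st()"
```

```text
t 6.45 pos [526.1 130.5 124.4] yaw -31.47 Z [ 0.001  0.001 -1.   ] q [-0.81  0.39  0.58  1.98 -0.28  0.85 -0.64] F [-0.85  0.83  1.55] T [-0.016  0.02  -0.03 ] w 0.234 g 0.0
```

Run:
```python
from h import *
im=cams.read_camera("wrist");np.save("pics/w3.npy",im)
cv2.imwrite("pics/w3.png",im[:,:,::-1])
```

```text
(no output)
```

View pics/w3.png

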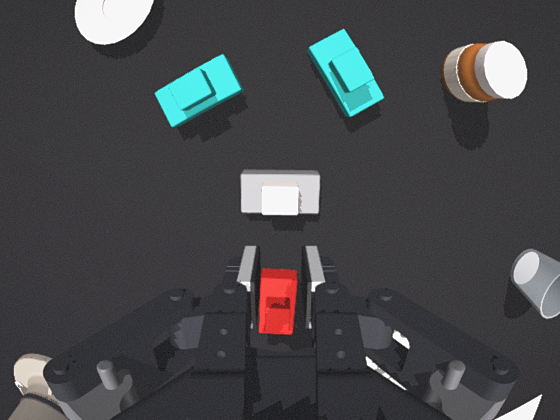

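The block is untouched at (280,191): the fingers closed above the wax. The pads look nearer the camera than the reported TCP, so I'll check the fingertips' true position in the two fixed views.

Run:
```python
from h import *
o,_=st(0);P=o["eef_pos"];out=[]
for n in("scene","top"):
    im=cams.read_camera(n).copy();np.save(f"pics/{n}2.npy",im)
    u=proj(n,P);print(n,u, [np.round(proj(n,P+[0,0,h]),1).tolist() for h in(.02,.04,.06)])
    x,y=int(u[0])-50,max(0,int(u[1])-55)
    c=cv2.resize(im[y:y+100,x:x+100],(400,400),interpolation=cv2.INTER_CUBIC)
    for h in(0,.02,.04): 
        v=(proj(n,P+[0,0,h])-[x,y])*4+2; cv2.drawMarker(c,tuple(int(a) for a in v),(255,0,255),cv2.MARKER_CROSS,10,1)
    out.append(c)
cv2.imwrite("pics/c3.png",np.hstack(out)[:,:,::-1])
```

```text
scene [273.84002577 171.38413939] [[273.8, 166.0], [273.7, 160.5], [273.7, 154.7]]
top [255.6528397  237.77645357] [[255.2, 236.5], [254.8, 235.1], [254.3, 233.7]]
```

View pics/c3.png

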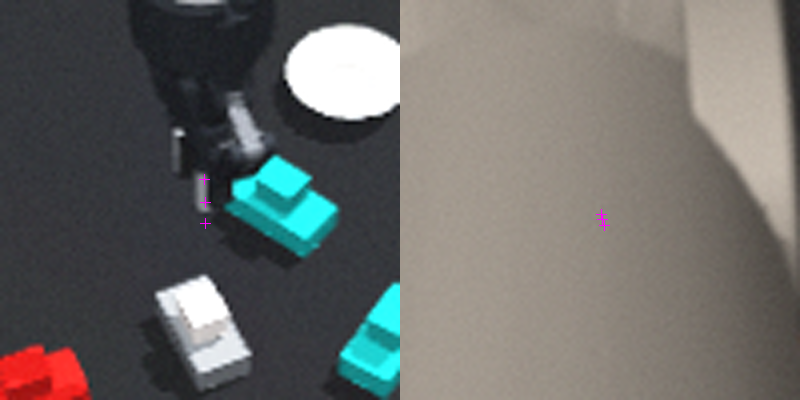

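The right fingertip's lower end is at (203,210) in the crop, well above the TCP mark at (205,222). So the tips stand roughly 35–45 mm above the reported TCP. I'll descend with open fingers in stages and feel for the carrier.

Call:
arm_command([
  [[50,0,0,-0.4,0],[50,0,0,-0.4,0],[50,0,0,-0.4,0],[50,0,0,-0.3,0],[50,0,0,-0.2,0],[50,0,0,-0.1,0],[50,0,0,-0.05,0],[50,0,0,-0.05,0],[50,0,0,-0.05,0],[50,0,0,0,0]],
])

```text
t: 7.85
eef_pos: [0.5258, 0.1306, 0.0053]
tool_rot: [-0.0, 0.872, 0.489, 0.0]
contact_force: [-0.8, -0.7, -0.3]
gripper_width: 0.585
grasp_force: 0.0
```

Run:
```python
from h import *
st()
im=cams.read_camera("wrist");np.save("pics/w4.npy",im)
cv2.imwrite("pics/w4.png",cv2.resize(im[170:345,160:400],(720,525))[:,:,::-1])
```

```text
t 7.85 pos [525.8 130.6   5.3] yaw -31.45 Z [ 0.  0. -1.] q [-0.71  0.57  0.45  2.04 -0.42  0.62 -0.52] F [-0.81 -0.73 -0.26] T [-0.006  0.03  -0.049] w 0.585 g 0.0
```

View pics/w4.png

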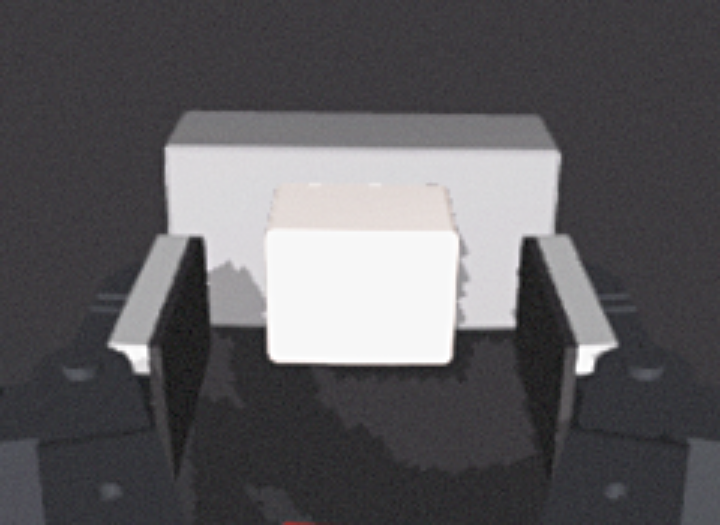

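Wax top (187 px for 30 mm) and finger gap (313 px for 50 mm) have the same scale, so the tips are at z≈44 mm, about 40 mm above the reported TCP. Lateral alignment is good. I need to go down 17 mm more.

Call:
arm_command([
  [[50,0,0,-0.1,0],[50,0,0,-0.1,0],[50,0,0,-0.08,0],[50,0,0,0,0],[35,0,0,0,0],[25,0,0,0,0],[20,0,0,0,0],[20,0,0,0,0],[20,0,0,0,0],[20,0,0,0,0]],
], newtons=20)

```text
t: 9.15
eef_pos: [0.5263, 0.1309, -0.0105]
tool_rot: [-0.0, 0.872, 0.489, 0.001]
contact_force: [-2.9, 0.1, 8.2]
gripper_width: 0.348
grasp_force: 29.9
```

```bash
python3 -c "
from h import *
st()"
```

```text
t 9.15 pos [526.3 130.9 -10.5] yaw -31.46 Z [ 0.001  0.001 -1.   ] q [-0.69  0.6   0.43  2.04 -0.44  0.59 -0.5 ] F [-2.86  0.08  8.22] T [0.139 0.544 0.002] w 0.348 g 29.9
```

Gripped: 29.7 mm opening, 30 N, with the tips resting on the carrier, so block underside = TCP z + 10.5 mm. Lift and carry toward the jig.

Call:
arm_command([
  [[20,0,0,0.2,0],[20,0,0,0.4,0],[20,0,0,0.5,0],[20,0,-0.2,0.5,0.5],[20,-0.05,-0.42,0.2,1],[20,-0.05,-0.42,0,1],[20,-0.05,-0.42,0,1],[20,-0.05,-0.42,0,1],[20,-0.05,-0.42,0,1],[20,-0.05,-0.42,0,1]],
])

```text
t: 10.4
eef_pos: [0.5076, -0.0336, 0.097]
tool_rot: [0.0, 0.716, 0.698, 0.0]
contact_force: [-0.1, 0.3, -1.5]
gripper_width: 0.347
grasp_force: 27.7
```

Call:
arm_command([
  [[20,-0.05,-0.42,0,1],[20,-0.05,-0.42,0,1],[20,-0.05,-0.42,0,0.7],[20,-0.02,-0.42,0,0],[20,0,-0.42,0,0],[20,0,-0.2,0,0],[20,0,0,0,0],[20,0,0,0,0],[20,0,0,0,0],[20,0,0,0,0]],
])

```text
t: 11.65
eef_pos: [0.4977, -0.1699, 0.0965]
tool_rot: [-0.0, 0.638, 0.77, 0.0]
contact_force: [0.7, 0.0, -1.0]
gripper_width: 0.349
grasp_force: 27.7
```

Run:
```python
from h import *
st()
p=cams.camera_params("wrist");im=cams.read_camera("wrist");np.save("pics/w5.npy",im);np.save("pics/w5E.npy",p["extrinsics"])
cv2.imwrite("pics/w5.png",im[:,:,::-1])
```

```text
t 11.65 pos [ 497.7 -169.9   96.5] yaw 10.78 Z [-0.  0. -1.] q [-0.14  0.39  0.43  2.03 -0.23  0.77  0.62] F [ 0.66  0.02 -1.03] T [0.03  0.013 0.03 ] w 0.349 g 27.7
```

View pics/w5.png

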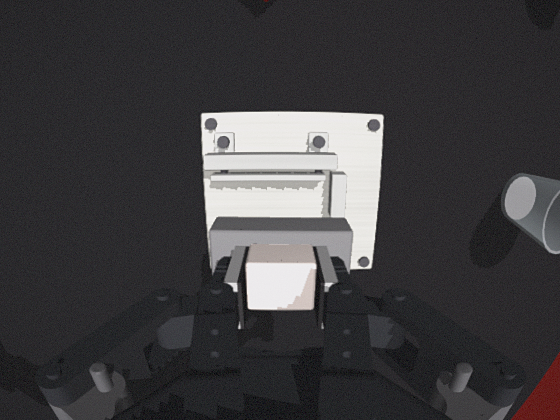

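The wrist view shows the jig square to the image: plate corners (201,115) and (382,116), outer bar rows 153–170, pad edge near row 181, stop at columns 328–346. The held block is level at (281,240). Now to turn the edges into jig coordinates.

Run:
```python
from h import *
p=dict(cams.camera_params("wrist"));p["extrinsics"]=np.load("pics/w5E.npy");im=np.load("pics/w5.npy")
g=cv2.cvtColor(im,cv2.COLOR_RGB2GRAY)
print("col rows148-196",g[148:197,265:285].mean(1).astype(int).tolist())
print("row cols 318-350",g[198:210,318:352].mean(0).astype(int).tolist())
# plate edges, line fits in world at z=.01
m=(g>130)
top=[(c,np.argmax(m[90:140,c])+90) for c in range(225,360,5)]
left=[(np.argmax(m[r,185:230])+185,r) for r in range(125,205,5)]
right=[(400-np.argmax(m[r,340:401][::-1]),r) for r in range(125,250,5)]
def fit(px):
    w=np.array([onz("wrist",(a,b),.01,p) for a,b in px])*1000
    vx,vy,x,y=cv2.fitLine(w.astype(np.float32),cv2.DIST_HUBER,0,.01,.01).ravel();return np.array([x,y]),np.degrees(np.arctan2(vy,vx))
T,L,R=fit(top),fit(left),fit(right);print(T,L,R)
th=np.radians(T[1]%180 if T[1]%180<90 else T[1]%180-180)
ex=np.array([np.cos(th),np.sin(th)]);ey=np.array([-ex[1],ex[0]])
print("width",(R[0]-L[0])@ex)
cx=((R[0]+L[0])/2)@ex;cy=T[0]@ey-70
C=cx*ex+cy*ey;print("jig",C,np.degrees(th))
J=lambda uv,z:np.round([(onz("wrist",uv,z,p)*1000-C)@ex,(onz("wrist",uv,z,p)*1000-C)@ey],1)
for r in(178,180,182,184):print("pad row",r,J((275,r),.026))
for c in(326,328,330,332):print("stop col",c,J((c,204),.026))
Pj=get_obs()["eef_pos"][:2]*1000-C;print("tcp in jig",Pj@ex,Pj@ey)
zc=.0965+.0105
print("carrier: ",J((212,228),zc+.022),J((352,228),zc+.022))
```

```text
col rows148-196 [234, 235, 237, 227, 123, 115, 166, 223, 225, 222, 221, 220, 220, 220, 222, 223, 224, 224, 225, 226, 217, 167, 160, 134, 89, 110, 143, 213, 231, 228, 227, 230, 186, 165, 169, 171, 171, 171, 170, 181, 198, 221, 228, 224, 228, 232, 231, 231, 232]
row cols 318-350 [232, 232, 233, 228, 204, 173, 171, 173, 174, 164, 116, 73, 95, 175, 225, 225, 223, 223, 223, 224, 224, 224, 224, 224, 224, 224, 222, 205, 229, 232, 230, 230, 230, 230]
(array([486.8784 , -99.45757], dtype=float32), np.float32(10.863799)) (array([ 427.10815, -147.2788 ], dtype=float32), np.float32(-79.05662)) (array([ 578.00867, -147.59544], dtype=float32), np.float32(-79.42478))
width 148.1364
jig [ 506.3138  -167.00507] 10.863799
pad row 178 [-13.9  19.3]
pad row 180 [-13.9  17.7]
pad row 182 [-13.9  16.1]
pad row 184 [-13.9  14.5]
stop col 326 [26.4 -1.7]
stop col 328 [28.  -1.7]
stop col 330 [29.6 -1.7]
stop col 332 [31.2 -1.7]
tcp in jig -9.05529311857038 -1.3987254374870404
carrier:  [-42.2  17.3] [24.4 17.2]
```

Everything agrees with the description: pad face at jig y≈18, stop at x≈30, block at (−9,−1.4). Shift to (−11,−3) and lower.

Call:
arm_command([
  [[20,-0.027,-0.034,-0.2,0],[20,0,0,-0.3,0],[20,0,0,-0.3,0],[20,0,0,-0.3,0],[20,0,0,-0.2,0],[20,0,0,-0.1,0],[20,0,0,-0.1,0],[20,0,0,-0.05,0],[20,0,0,-0.02,0],[20,0,0,0,0]],
])

```text
t: 12.95
eef_pos: [0.4962, -0.1727, 0.0025]
tool_rot: [0.0, 0.638, 0.77, 0.0]
contact_force: [-0.1, -0.2, -1.0]
gripper_width: 0.347
grasp_force: 27.7
```

```bash
cat >> h.py <<'E'
C=np.array([506.3,-167.0]);th=np.radians(10.86);ex=np.array([np.cos(th),np.sin(th)]);ey=np.array([-ex[1],ex[0]])
def js():
    o,y=st();P=o["eef_pos"][:2]*1000-C;F=o["contact_force"][:2]
    print("jig x,y",round(P@ex,2),round(P@ey,2),"Fx,Fy",round(F@ex,2),round(F@ey,2))
E
python3 -c "
from h import *
js()"
```

```text
t 12.95 pos [ 496.2 -172.7    2.5] yaw 10.71 Z [ 0. -0. -1.] q [-0.06  0.54  0.35  2.08 -0.33  0.58  0.71] F [-0.12 -0.17 -1.05] T [ 0.033 -0.014 -0.044] w 0.347 g 27.7
jig x,y -11.04 -3.69 Fx,Fy -0.15 -0.14
```

Call:
arm_command([
  [[20,0,0,-0.02,0],[20,0,0,-0.015,0],[20,0,0,-0.015,0],[20,0,0,0,0],[20,0.0164,0.003,0,0],[20,0.0164,0.003,0,0],[20,0.0164,0.003,0,0],[20,0.0164,0.003,0,0],[20,0,0,0,0],[20,0,0,0,0]],
])

```text
t: 14.2
eef_pos: [0.4995, -0.1723, -0.0005]
tool_rot: [-0.0, 0.638, 0.77, -0.0]
contact_force: [-3.3, -0.1, 5.8]
gripper_width: 0.345
grasp_force: 29.3
```

```bash
python3 -c "
from h import *
js()"
```

```text
t 14.2 pos [ 499.5 -172.3   -0.5] yaw 10.68 Z [-0. -0. -1.] q [-0.06  0.55  0.35  2.07 -0.33  0.58  0.71] F [-3.3  -0.11  5.82] T [-0.096  0.683 -0.019] w 0.345 g 29.3
jig x,y -7.65 -3.97 Fx,Fy -3.26 0.52
```

Call:
arm_command([
  [[20,0,0,0.005,0],[20,0.0164,0.003,0,0],[20,0.0164,0.003,0,0],[20,0.0164,0.003,0,0],[20,0.0082,0.0015,0,0],[20,0.0082,0.0015,0,0],[20,0,0,0,0],[20,0,0,0,0],[20,0,0,0,0],[20,0,0,0,0]],
])

```text
t: 15.45
eef_pos: [0.5028, -0.1713, -0.0005]
tool_rot: [-0.001, 0.638, 0.77, -0.0]
contact_force: [-4.9, 0.3, 4.7]
gripper_width: 0.346
grasp_force: 28.9
```

```bash
python3 -c "
from h import *
js()"
```

```text
t 15.45 pos [ 5.028e+02 -1.713e+02 -5.000e-01] yaw 10.7 Z [-0.002  0.    -1.   ] q [-0.06  0.55  0.35  2.06 -0.33  0.58  0.7 ] F [-4.89  0.3   4.74] T [-0.022  1.042  0.061] w 0.346 g 28.9
jig x,y -4.29 -3.58 Fx,Fy -4.75 1.22
```

Call:
arm_command([
  [[20,0.0082,0.0015,0.003,0],[20,0.0082,0.0015,0,0],[20,0,0,0,0],[20,0,0,0,0],[20,0,0,0,0],[20,0,0,0,0],[20,0,0,0,0],[20,0,0,0,0],[20,0,0,0,0],[20,0,0,0,0]],
])

```text
t: 16.7
eef_pos: [0.5027, -0.1714, -0.0005]
tool_rot: [-0.001, 0.638, 0.77, -0.001]
contact_force: [-6.8, -0.8, 5.8]
gripper_width: 0.35
grasp_force: 29.2
```

```bash
python3 -c "
from h import *
js()"
```

```text
t 16.7 pos [ 5.027e+02 -1.714e+02 -5.000e-01] yaw 10.68 Z [-0.003  0.    -1.   ] q [-0.06  0.55  0.35  2.06 -0.33  0.58  0.7 ] F [-6.83 -0.82  5.83] T [-0.107  1.428  0.11 ] w 0.35 g 29.2
jig x,y -4.32 -3.6 Fx,Fy -6.86 0.48
```

Held against the stop: force rises without motion. Now slide toward the rail.

Call:
arm_command([
  [[20,-0.0025,0.0131,0,0],[20,-0.0025,0.0131,0,0],[20,-0.0025,0.0131,0,0],[20,-0.0025,0.0131,0,0],[20,-0.0025,0.0131,0,0],[20,0,0,0,0],[20,0,0,0,0],[20,0,0,0,0],[20,0,0,0,0],[20,0,0,0,0]],
])

```text
t: 17.95
eef_pos: [0.5024, -0.1694, -0.0004]
tool_rot: [-0.0, 0.639, 0.769, -0.001]
contact_force: [-5.6, -5.5, 2.0]
gripper_width: 0.345
grasp_force: 28.7
```

```bash
python3 -c "
from h import *
js()"
```

```text
t 17.95 pos [ 5.024e+02 -1.694e+02 -4.000e-01] yaw 10.57 Z [-0.002 -0.002 -1.   ] q [-0.07  0.55  0.35  2.06 -0.33  0.58  0.69] F [-5.65 -5.52  2.02] T [-1.187  1.318 -0.012] w 0.345 g 28.7
jig x,y -4.33 -1.61 Fx,Fy -6.59 -4.36
```

Call:
arm_command([
  [[20,-0.0025,0.0131,0,0],[20,-0.0025,0.0131,0,0],[20,0,0,0,0],[20,0,0,0,0],[20,0,0,0,0],[20,0,0,0,0],[20,0,0,0,0],[20,0,0,0,0],[20,0,0,0,0],[20,0,0,0,0]],
])

```text
t: 19.2
eef_pos: [0.5021, -0.1681, -0.0004]
tool_rot: [0.0, 0.639, 0.769, -0.001]
contact_force: [-6.2, -5.9, 2.6]
gripper_width: 0.347
grasp_force: 28.4
```

```bash
python3 -c "
from h import *
js()"
```

```text
t 19.2 pos [ 5.021e+02 -1.681e+02 -4.000e-01] yaw 10.58 Z [-0.002 -0.002 -1.   ] q [-0.07  0.55  0.35  2.07 -0.33  0.58  0.69] F [-6.22 -5.92  2.59] T [-1.417  1.23   0.043] w 0.347 g 28.4
jig x,y -4.3 -0.34 Fx,Fy -7.22 -4.64
```

Call:
arm_command([
  [[20,-0.0025,0.0131,0,0],[20,-0.0025,0.0131,0,0],[20,0,0,0,0],[20,0,0,0,0],[20,0,0,0,0],[20,0,0,0,0],[20,0,0,0,0],[20,0,0,0,0],[20,0,0,0,0],[20,0,0,0,0]],
])

```text
t: 20.45
eef_pos: [0.5021, -0.1677, -0.0003]
tool_rot: [0.001, 0.639, 0.769, -0.002]
contact_force: [-4.8, -10.2, 0.4]
gripper_width: 0.35
grasp_force: 27.2
```

```bash
python3 -c "
from h import *
js()"
```

```text
t 20.45 pos [ 5.021e+02 -1.677e+02 -3.000e-01] yaw 10.56 Z [-0.001 -0.004 -1.   ] q [-0.07  0.55  0.35  2.07 -0.33  0.58  0.69] F [ -4.8  -10.2    0.42] T [-2.1    1.133  0.156] w 0.35 g 27.2
jig x,y -4.29 0.14 Fx,Fy -6.63 -9.11
```

Force now climbs without motion, so the block is in the corner. Ease the preload, open and rise.

Call:
arm_command([
  [[20,-0.01,-0.013,0,0],[20,-0.01,-0.013,0,0],[35,0,0,0,0],[45,0,0,0,0],[55,0,0,0,0],[55,0,0,0,0],[55,0,0,0.2,0],[55,0,0,0.4,0],[55,0,0,0.5,0],[55,0,0,0.5,0]],
])

```text
t: 21.7
eef_pos: [0.5023, -0.1656, 0.0974]
tool_rot: [0.0, 0.638, 0.77, 0.0]
contact_force: [1.1, -0.2, -0.5]
gripper_width: 0.646
grasp_force: 0.0
```

Run:
```python
from h import *
js()
p=cams.camera_params("wrist");im=cams.read_camera("wrist");np.save("pics/w6.npy",im);np.save("pics/w6E.npy",p["extrinsics"])
cv2.imwrite("pics/w6.png",im[:,:,::-1])
```

```text
t 21.7 pos [ 502.3 -165.6   97.4] yaw 10.7 Z [ 0. -0. -1.] q [-0.15  0.39  0.44  2.02 -0.23  0.78  0.61] F [ 1.14 -0.22 -0.46] T [-0.048 -0.06   0.015] w 0.646 g 0.0
jig x,y -3.69 2.11 Fx,Fy 1.08 -0.43
```

View pics/w6.png

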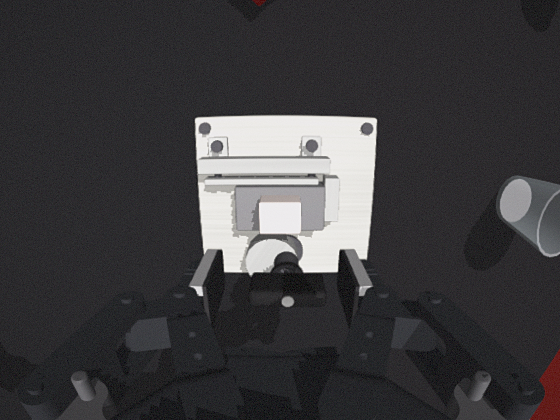

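The block sits in the corner: its end at the stop near (325,205), its side along the pad near row 184. The knob's bar is at about (287,290) with its dot at (288,301). Check numerically.

Run:
```python
from h import *
p=dict(cams.camera_params("wrist"));p["extrinsics"]=np.load("pics/w6E.npy");im=np.load("pics/w6.npy")
g=cv2.cvtColor(im,cv2.COLOR_RGB2GRAY)
J=lambda uv,z:np.round([(onz("wrist",uv,z,p)*1000-C)@ex,(onz("wrist",uv,z,p)*1000-C)@ey],1)
for c in blobs((g[180:240,225:335]>70)&(g[180:240,225:335]<150),400):
    c=c+[225,180];q=cv2.boundingRect(c);print(q,"carrier corners",[J(x,.032) for x in((q[0],185),(q[0]+q[2],185),(q[0],q[1]+q[3]),(q[0]+q[2],q[1]+q[3]))])
for c in blobs(g[190:240,250:310]>225,300):
    c=c+[250,190];m=cv2.boundingRect(c);print("wax",m,J((m[0]+m[2]/2,0.5*(202+m[1]+m[3])),.054))
pv=C-46*ey
print("pivot",pv,"px z91",proj("wrist",[*pv/1e3,.091],p),"z61",proj("wrist",[*pv/1e3,.061],p))
for c in blobs(g[285:315,270:305]>120,15):
    c=c+[270,285];mm=c.reshape(-1,2).mean(0);print("dot",mm,J(mm,.091),J(mm,.093))
print("bar row avg cols",[ (cc,g[292:300,cc].mean().round()) for cc in range(236,340,4)])
e=[proj("wrist",[*((pv+s*26*ex+u*6.5*ey)/1e3),.091],p).round(0).tolist() for s in(-1,1) for u in(-1,1)];print("bar exp corners",e)
print("rows at col 260",g[262:318,258:266].mean(1).astype(int).tolist())
print("rows at col 316",g[262:318,312:320].mean(1).astype(int).tolist())
```

```text
wax (259, 203, 42, 30) [-4.7 -0.2]
pivot [ 514.96685358 -212.1761624 ] px z91 [287.2232298  300.90165936] z61 [286.44963965 278.63972089]
dot [287.27586207 301.34482759] [  0.  -46.4] [ -0. -45.]
bar row avg cols [(236, np.float64(34.0)), (240, np.float64(34.0)), (244, np.float64(34.0)), (248, np.float64(28.0)), (252, np.float64(46.0)), (256, np.float64(48.0)), (260, np.float64(48.0)), (264, np.float64(48.0)), (268, np.float64(48.0)), (272, np.float64(47.0)), (276, np.float64(48.0)), (280, np.float64(45.0)), (284, np.float64(77.0)), (288, np.float64(88.0)), (292, np.float64(63.0)), (296, np.float64(35.0)), (300, np.float64(36.0)), (304, np.float64(35.0)), (308, np.float64(34.0)), (312, np.float64(35.0)), (316, np.float64(39.0)), (320, np.float64(46.0)), (324, np.float64(43.0)), (328, np.float64(44.0)), (332, np.float64(44.0)), (336, np.float64(45.0))]
bar exp corners [[248.0, 309.0], [248.0, 293.0], [326.0, 308.0], [327.0, 292.0]]
rows at col 260 [217, 216, 217, 216, 216, 217, 217, 212, 203, 203, 100, 28, 22, 26, 29, 29, 25, 27, 29, 28, 31, 27, 29, 30, 29, 28, 28, 30, 33, 37, 44, 46, 49, 50, 48, 51, 47, 47, 46, 48, 45, 45, 41, 33, 32, 32, 35, 36, 31, 33, 34, 32, 33, 33, 33, 31]
rows at col 316 [233, 232, 230, 232, 233, 235, 234, 235, 238, 247, 148, 42, 23, 24, 28, 29, 28, 27, 28, 26, 30, 30, 26, 29, 30, 28, 26, 30, 28, 29, 32, 35, 39, 43, 46, 42, 39, 37, 35, 37, 35, 36, 33, 34, 32, 41, 44, 43, 42, 43, 42, 44, 42, 42, 44, 43]
```

Wax centre at jig (−4.7,−0.2), and the pivot dot projects exactly where expected. Move over the knob, turning the tool +87°.

Call:
arm_command([
  [[40,0.021,-0.078,0,1],[40,0.021,-0.078,0,1],[40,0.021,-0.078,0,1],[40,0.021,-0.078,0,1],[40,0.021,-0.078,0,1],[40,0.021,-0.078,0,1],[40,0.021,-0.078,0,1],[40,0.021,-0.078,0,1],[40,0.021,-0.078,0,1],[40,0.021,-0.078,0,1]],
])

```text
t: 23.0
eef_pos: [0.515, -0.2127, 0.0965]
tool_rot: [0.0, 0.287, 0.958, -0.0]
contact_force: [-0.3, 0.0, -0.4]
gripper_width: 0.472
grasp_force: 0.0
```

Call:
arm_command([
  [[40,0,0,0,1],[40,0,0,0,1],[40,0,0,0,1],[40,0,0,0,1],[40,0,0,0,1],[40,0,0,0,1],[40,0,0,0,1],[40,0,0,0,1],[40,0,0,0,1],[40,0,0,0,0]],
])

```text
t: 24.25
eef_pos: [0.5149, -0.2126, 0.0963]
tool_rot: [0.0, -0.067, 0.998, -0.0]
contact_force: [-0.2, 0.4, 0.4]
gripper_width: 0.469
grasp_force: 0.0
```

Run:
```python
from h import *
js()
p=cams.camera_params("wrist");im=cams.read_camera("wrist");np.save("pics/w7.npy",im);g=cv2.cvtColor(im,cv2.COLOR_RGB2GRAY)
pv=C-46*ey
print("pivot px",proj("wrist",[*pv/1e3,.091],p))
u=proj("wrist",[*pv/1e3,.091],p).astype(int)
s=g[u[1]-15:u[1]+16,u[0]-15:u[0]+16]
for c in blobs(s>110,10): print("dot px",c.reshape(-1,2).mean(0)+u-15)
```

```text
t 24.25 pos [ 514.9 -212.6   96.3] yaw 97.74 Z [ 0.001 -0.    -1.   ] q [ 0.22  0.41  0.08  1.94 -0.04  0.8   2.02] F [-0.25  0.44  0.42] T [0.005 0.02  0.011] w 0.469 g 0.0
jig x,y -0.15 -46.4 Fx,Fy -0.16 0.47
pivot px [280.72724351 235.53484788]
dot px [294.02702703 241.75675676]
dot px [281.72972973 236.13513514]
dot px [267.68 240.86]
```

Aligned over the pivot. Descend and grip the bar.

Call:
arm_command([
  [[40,0,0,-0.3,0],[40,0,0,-0.3,0],[40,0,0,-0.25,0],[40,0,0,-0.15,0],[40,0,0,-0.07,0],[25,0,0,0,0],[10,0,0,0,0],[5,0,0,0,0],[5,0,0,0,0],[5,0,0,0,0]],
], newtons=50)

```text
t: 25.55
eef_pos: [0.5153, -0.212, 0.0322]
tool_rot: [0.0, -0.068, 0.998, 0.0]
contact_force: [-1.9, 2.1, 5.7]
gripper_width: 0.144
grasp_force: 53.3
```

```bash
python3 -c "
from h import *
js()"
```

```text
t 25.55 pos [ 515.3 -212.    32.2] yaw 97.81 Z [ 0.001  0.    -1.   ] q [ 0.23  0.5   0.06  1.97 -0.05  0.67  2.03] F [-1.87  2.05  5.74] T [ 0.436  0.336 -0.019] w 0.144 g 53.3
jig x,y 0.34 -45.86 Fx,Fy -1.45 2.37
```

Bar gripped. Turn clockwise through the first free stretch.

Call:
arm_command([
  [[5,0,0,0.01,-0.5],[5,0,0,0,-0.9],[5,0,0,0,-0.9],[5,0,0,0,-0.9],[5,0,0,0,-0.5],[5,0,0,0,0],[5,0,0,0,0],[5,0,0,0,0],[5,0,0,0,0],[5,0,0,0,0]],
])

```text
t: 26.8
eef_pos: [0.5152, -0.2119, 0.0323]
tool_rot: [0.0, 0.08, 0.997, 0.0]
contact_force: [0.6, 5.0, 2.8]
gripper_width: 0.143
grasp_force: 52.6
```

```bash
python3 -c "
from h import *
js()"
```

```text
t 26.8 pos [ 515.2 -211.9   32.3] yaw 80.88 Z [ 0.  0. -1.] q [ 0.17  0.51  0.14  1.98 -0.11  0.66  1.79] F [0.56 5.02 2.76] T [ 0.851 -0.315  0.017] w 0.143 g 52.6
jig x,y 0.32 -45.78 Fx,Fy 1.5 4.82
```

Call:
arm_command([
  [[5,0,0,0,-0.125],[5,0,0,0,-0.125],[5,0,0,0,-0.125],[5,0,0,0,-0.125],[5,0,0,0,-0.125],[5,0,0,0,-0.125],[5,0,0,0,-0.125],[5,0,0,0,-0.125],[5,0,0,0,-0.125],[5,0,0,0,-0.125]],
])

```text
t: 28.05
eef_pos: [0.5152, -0.2119, 0.0323]
tool_rot: [0.0, 0.129, 0.992, 0.0]
contact_force: [0.7, 5.3, 1.9]
gripper_width: 0.146
grasp_force: 52.9
```

```bash
python3 -c "
from h import *
js()"
```

```text
t 28.05 pos [ 515.2 -211.9   32.3] yaw 75.15 Z [ 0.  0. -1.] q [ 0.15  0.51  0.17  1.98 -0.13  0.66  1.71] F [0.7  5.35 1.88] T [ 0.973 -0.266  0.067] w 0.146 g 52.9
jig x,y 0.32 -45.75 Fx,Fy 1.7 5.12
```

Call:
arm_command([
  [[5,0,0,0,-0.125],[5,0,0,0,-0.125],[5,0,0,0,-0.125],[5,0,0,0,-0.125],[5,0,0,0,-0.125],[5,0,0,0,-0.125],[5,0,0,0,-0.125],[5,0,0,0,-0.125],[5,0,0,0,-0.125],[5,0,0,0,-0.125]],
])

```text
t: 29.3
eef_pos: [0.5153, -0.2119, 0.0323]
tool_rot: [0.0, 0.179, 0.984, 0.0]
contact_force: [1.4, 5.2, 1.7]
gripper_width: 0.145
grasp_force: 53.1
```

```bash
python3 -c "
from h import *
js()"
```

```text
t 29.3 pos [ 515.3 -211.9   32.3] yaw 69.43 Z [ 0.  0. -1.] q [ 0.13  0.51  0.19  1.98 -0.15  0.66  1.63] F [1.36 5.21 1.7 ] T [ 0.957 -0.207  0.135] w 0.145 g 53.1
jig x,y 0.34 -45.74 Fx,Fy 2.32 4.86
```

Call:
arm_command([
  [[5,0,0,0,-0.05],[5,0,0,0,-0.05],[5,0,0,0,-0.05],[5,0,0,0,-0.05],[5,0,0,0,-0.05],[5,0,0,0,-0.05],[5,0,0,0,-0.05],[5,0,0,0,-0.05],[5,0,0,0,-0.05],[5,0,0,0,-0.05]],
])

```text
t: 30.55
eef_pos: [0.5152, -0.2118, 0.0323]
tool_rot: [0.0, 0.198, 0.98, 0.0]
contact_force: [1.2, 5.2, 2.2]
gripper_width: 0.14
grasp_force: 53.5
```

```bash
python3 -c "
from h import *
js()"
```

```text
t 30.55 pos [ 515.2 -211.8   32.3] yaw 67.17 Z [ 0.  0. -1.] q [ 0.12  0.51  0.2   1.98 -0.16  0.67  1.6 ] F [1.24 5.18 2.19] T [ 0.906 -0.251  0.196] w 0.14 g 53.5
jig x,y 0.33 -45.72 Fx,Fy 2.19 4.85
```

Torque is rising (0.067, 0.135, 0.196), so the lobe is touching. Continue in small steps.

Call:
arm_command([
  [[5,0,0,0,-0.05],[5,0,0,0,-0.05],[5,0,0,0,-0.05],[5,0,0,0,-0.05],[5,0,0,0,-0.05],[5,0,0,0,-0.05],[5,0,0,0,-0.05],[5,0,0,0,-0.05],[5,0,0,0,-0.05],[5,0,0,0,-0.05]],
])

```text
t: 31.8
eef_pos: [0.5153, -0.2119, 0.0323]
tool_rot: [0.0, 0.217, 0.976, 0.0]
contact_force: [1.6, 4.8, 2.4]
gripper_width: 0.142
grasp_force: 54.0
```

```bash
python3 -c "
from h import *
js()"
```

```text
t 31.8 pos [ 515.3 -211.9   32.3] yaw 64.89 Z [ 0.  0. -1.] q [ 0.11  0.51  0.21  1.98 -0.17  0.67  1.57] F [1.61 4.81 2.37] T [ 0.92  -0.266  0.334] w 0.142 g 54.0
jig x,y 0.34 -45.74 Fx,Fy 2.48 4.42
```

Call:
arm_command([
  [[5,0,0,0,0],[5,0,0,0,0],[5,0,0,0,0],[5,0,0,0,0],[5,0,0,0,0],[5,0,0,0,0],[5,0,0,0,-0.04],[5,0,0,0,-0.04],[5,0,0,0,-0.04],[5,0,0,0,-0.04]],
])

```text
t: 33.05
eef_pos: [0.5152, -0.2119, 0.0323]
tool_rot: [0.0, 0.224, 0.975, 0.0]
contact_force: [-0.2, 5.0, 2.3]
gripper_width: 0.143
grasp_force: 54.1
```

```bash
python3 -c "
from h import *
js()"
```

```text
t 33.05 pos [ 515.2 -211.9   32.3] yaw 64.15 Z [ 0.  0. -1.] q [ 0.11  0.51  0.22  1.98 -0.17  0.67  1.56] F [-0.2   5.02  2.33] T [ 0.941 -0.218  0.32 ] w 0.143 g 54.1
jig x,y 0.32 -45.76 Fx,Fy 0.75 4.97
```

About 10–11 N now. One last small nudge, then open and rise.

Call:
arm_command([
  [[5,0,0,0,-0.06],[5,0,0,0,-0.06],[5,0,0,0,0],[5,0,0,0,0],[20,0,0,0,0],[40,0,0,0,0],[40,0,0,0,0],[40,0,0,0.2,0],[40,0,0,0.5,0],[40,0,0,0.5,0]],
])

```text
t: 34.3
eef_pos: [0.5148, -0.2126, 0.1056]
tool_rot: [0.0, 0.229, 0.973, -0.0]
contact_force: [0.5, 0.0, -0.4]
gripper_width: 0.468
grasp_force: 0.0
```

Call:
arm_command([
  [[40,0,0.3,0.4,0],[40,0,0.3,0.4,0],[40,0,0.3,0,0],[40,0,0,0,0],[40,0,0,0,0],[40,0,0,0,0],[40,0,0,0,0],[40,0,0,0,0],[40,0,0,0,0],[40,0,0,0,0]],
])

```text
t: 35.55
eef_pos: [0.5149, -0.1584, 0.1522]
tool_rot: [0.0, 0.229, 0.973, 0.0]
contact_force: [0.2, 0.7, 0.0]
gripper_width: 0.469
grasp_force: 0.0
```

Run:
```python
from h import *
js()
p=cams.camera_params("wrist");im=cams.read_camera("wrist");np.save("pics/w8.npy",im);g=cv2.cvtColor(im,cv2.COLOR_RGB2GRAY)
J=lambda w:np.round([(w*1000-C)@ex,(w*1000-C)@ey],1)
u=proj("wrist",[*(C-5*ex-.2*ey)/1e3,.054],p).astype(int);print("exp wax px",u)
x0,y0=u-40
for c in blobs(g[y0:y0+80,x0:x0+80]>225,300):
    c=c+[x0,y0];a,s,t=rect("wrist",c,.054,p);print("wax",cv2.boundingRect(c),J(a/1e3),s,t)
t=cams.read_camera("top");gt=cv2.cvtColor(t,cv2.COLOR_RGB2GRAY)
pv=C-46*ey;v=proj("wrist",[*pv/1e3,.091],p).astype(int);print("pivot px",v)
s=g[v[1]-40:v[1]+40,v[0]-40:v[0]+40]
for c in blobs(s<70,300): 
    c=c+(v-40);a,sz,tt=rect("wrist",c,.091,p);print("dark",J(a/1e3),sz,tt)
```

```text
t 35.55 pos [ 514.9 -158.4  152.2] yaw 63.52 Z [ 0.  0. -1.] q [-0.03  0.31  0.26  1.94 -0.1   0.9   1.39] F [0.24 0.65 0.05] T [ 0.03   0.005 -0.009] w 0.469 g 0.0
jig x,y 10.09 6.87 Fx,Fy 0.36 0.6
exp wax px [263 186]
wax (242, 207, 61, 19) [ 20.8 -11.2] [53.9 16.9] 63.6
wax (245, 166, 40, 40) [-5.1  0.6] [28.9 23.2] 11.0
pivot px [220 236]
dark [ -2.4 -50.2] [68.5 69.6] 65.4
```

The block measures at jig (−5.1, +0.6) and yaw 11.0°: home and clamped, with the arm clear.

```bash
python3 -c "
from station import job
print(job.hand_in())"
```

```text
the job is handed in; nothing more can be done
None
```

I handed the job in: the block is in the corner against the stop and rail, clamped by the cam at about 11–12 N as felt through the knob torque, and the arm is clear (35.6 s on the clock; no verdict came back).

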